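# Put away the stack of check weights

### The arm

A 6-joint arm with a two-finger parallel gripper is mounted at the origin on a cart in front of the work surface, level with it; the furniture and walls round the work are solid. World frame = base frame: x ahead of the robot, y to its left, z up, the work surface at z = 0. Lengths are in m, angles in rad, forces in N, time in s.
With the tool pointing down it reaches from about 0.275 to 0.725 m from the base axis. Payload 15.9 kg.
Tool frame: the origin (TCP) lies at the very end of the fingers, on their centre line; the grasp point (between the pads) lies bot.grip_depth behind it (bot.grip_depth is the distance from the TCP to the grasp point, in m); z points along the fingers, y is the line along which they close (so a half turn about z gives the same grasp; the last joint's range is limited). The gripper opens to 85 mm and grips with 20 to 120 N. Pads are 22 mm wide; open, the fingers measure 114 mm over their backs; the gripper's body (76 mm by 85 mm) begins 54 mm behind the grasp point. The pads swing forward as they close: fully open they stand 13 mm farther back than shut.
Start: joints at [-1.298, 0.213, -0.034, 1.323, 0, 1.571], TCP at [0.135, -0.481, 0.231] pointing down, gripper open.
Joint ranges: [-2.98, 2.98], [-0.74, 1.72], [-1.14, 1.35], [-2.1, 2.04], [-1.57, 1.44], [-3.14, 3.14]. Speed limits (rad/s): [1.89, 1.89, 2.39, 2.57, 3.14, 3.14].

### API

Orientations are given as a unit quaternion [x, y, z, w].
In Python, from plant import bot, cams gives the robot as it stands. The module is installed in compiled form; this text tells all that it offers.
- The arm moves only by the tool send_rows, never from a script. Its argument "commands" is a list of rows, each a list of 5 numbers: the shift along the tool's x, y, z each as a share of 0.25 m, from -1 to 1, then the turn about the tool's z as a share of 30 degrees, from -1 to 1, then the finger opening in mm, from 0 to 85.4. In form: [[tx, ty, tz, yaw, jaw], ...]. A call has 1 to 20 rows; each row is the pose to reach, as a shift and turn from the pose commanded when the call began, along the tool's axes at that moment; what a row does not reach only later rows make up. A row lasts 1/8 s, in which the tool goes at most 62.5 mm and 10.7 degrees, less where a joint would pass 70% of its speed; a pose out of reach is approached as far as the arm can. A call with a number of a shift or a turn outside -1 to 1 is refused whole. A call with a gripper value outside its range is refused whole. The fingers move at their own pace and stop on an object; the grip force is fixed at half the most. Time passes only in rows, so rows that repeat a pose let the fingers close. It gives the time, the measured TCP pose, the force, the opening and the grip force at its end, in the units of the state.
- bot.observe(): the state, without advancing time (a new reading comes with each control period).
- cams.camera(name): name is "side" or "top"; returns a dict with "img" (420x560x3 uint8, blue, green, red), "fx", "fy", "cx", "cy" (pixels), "D" ([k1, k2, p1, p2, k3] as OpenCV has them; the pictures are not rectified), "view" (4x4, takes a point from world to camera coordinates). Camera axes: x right, y down, z forward; pixel columns grow to the right and rows downward; lengths in m; the calibration is good to about 2 mm. A picture is of the moment at which its call begins. There is no depth.
- bot.finish_job(): hands the job in; it is judged then, once.
The state is a dict: "time_s": time; "joint_positions": joint angles; "qd": joint speeds; "joint_torque": joint torques, N m; "tool_pos": TCP position; "tcp_rot": TCP orientation; "ft_force": force on the tool from outside, world axes, zero at the start; "ft_torque": the same for the moment, N m; "grip_width": finger opening in m; "finger_force": force on a finger pad.
Only numpy, scipy, OpenCV 4.12 (cv2) and the standard library are available. Lean on these libraries where they do the work, as an engineer would, in place of code of your own. Each camera call takes 0.05 s, during which the arm holds its last target. There are 200 camera calls.

### The job

Put the balance's four check weights away: take the stack apart from the top, one weight at a time, leaving the rest of it standing where it is, and set each weight down, without dropping it, flat and upright in the well of its own wooden block - the smallest weight in the smallest well, and so on up to the largest. Do not disturb the beaker and the specimen pot that stand among the blocks.

Things in the scene. Friction and masses are not known exactly. Their poses are not given: they have to be found in the camera images.
- weight_18: The smallest check weight: a plain upright steel cylinder, diameter 18 mm, height 26 mm, mass roughly 50 g, straight sides (a fine groove is only for looks). At the start it stands centred to within 2 mm on top of weight_30. Origin: centre of its underside; z up along its axis; yaw has no meaning.
- weight_30: The second smallest check weight: a plain upright steel cylinder, diameter 30 mm, height 22 mm, mass roughly 120 g, straight sides (a fine groove is only for looks). At the start it stands centred to within 2 mm on top of weight_42. Origin: centre of its underside; z up along its axis; yaw has no meaning.
- weight_42: The second largest check weight: a plain upright steel cylinder, diameter 42 mm, height 22 mm, mass roughly 240 g, straight sides (a fine groove is only for looks). At the start it stands centred to within 2 mm on top of weight_58. Origin: centre of its underside; z up along its axis; yaw has no meaning.
- weight_58: The largest check weight: a plain upright steel cylinder, diameter 58 mm, height 24 mm, mass roughly 500 g, straight sides (a fine groove is only for looks). At the start it stands on the worktop, at the foot of the stack of four. Origin: centre of its underside; z up along its axis; yaw has no meaning.
- block_18: The smallest wooden storage block, fixed to the worktop: square, 50 x 50 mm, 14 mm high, with one round well of diameter 34 mm in its middle, 6 mm deep, its flat grey floor 8 mm above the worktop. It belongs to weight_18, which is 16 mm narrower than the well. Origin: centre of its underside, below the middle of the well; z up, x and y along its sides.
- block_30: The second smallest wooden storage block, fixed to the worktop: square, 62 x 62 mm, 14 mm high, with one round well of diameter 46 mm in its middle, 6 mm deep, its flat grey floor 8 mm above the worktop. It belongs to weight_30, which is 16 mm narrower than the well. Origin: centre of its underside, below the middle of the well; z up, x and y along its sides.
- block_42: The second largest wooden storage block, fixed to the worktop: square, 74 x 74 mm, 14 mm high, with one round well of diameter 58 mm in its middle, 6 mm deep, its flat grey floor 8 mm above the worktop. It belongs to weight_42, which is 16 mm narrower than the well. Origin: centre of its underside, below the middle of the well; z up, x and y along its sides.
- block_58: The largest wooden storage block, fixed to the worktop: square, 90 x 90 mm, 14 mm high, with one round well of diameter 74 mm in its middle, 6 mm deep, its flat grey floor 8 mm above the worktop. It belongs to weight_58, which is 16 mm narrower than the well. Origin: centre of its underside, below the middle of the well; z up, x and y along its sides.
- beaker: A loose empty glass beaker, 44 x 50 mm across, 71 mm high, standing among the blocks; not to be disturbed. Origin: centre of its underside, z up.
- pot: A loose closed plastic specimen pot with a ribbed screw cap, diameter 32 mm, 58 mm high, standing among the blocks; not to be disturbed. Origin: centre of its underside, z up.
Mind the look-alikes: they are no part of the job. Leave any green or yellow look-alike of the weight_42 alone.

How it is judged:
By the outcome, as a careful person would: the job done as asked, in the order asked, and still so for the second after the job is handed in, with the robot touching nothing.
It also fails if it takes over 99 s, if anything falls off the work surface, if the arm or the gripper's body presses on something with over 40 N, if the wrist force passes 120 N, or if a joint passes its speed limit or range.

## Working session

There is one attempt and no reset: what is moved stays moved. The work goes in short steps, Python scripts to look and compute and a tool call to move; the robot and the scene stay as the last step left them, time stands still between calls to the robot, and variables do not carry over. Pictures are saved under pics/ and viewed, at most 14 in all, crops included, and the job is handed in when it is done.

Besides the shell and the picture viewer there is one more tool, called after "Request:" by a JSON object that holds its "api" and its "payload", one argument or row to a line. send_rows: Moves the arm, as the interface text tells. Its arguments: {"type":"object","properties":{"commands":{"type":"array","items":{"type":"array","items":{"type":"number"}}}},"required":["commands"]}

```bash
mkdir -p pics; cat > h.py <<'E'
import numpy as np, cv2
from plant import bot, cams
def K(c): return np.array([[c["fx"],0,c["cx"]],[0,c["fy"],c["cy"]],[0,0,1]],float)
def ray(c,px):
    u=cv2.undistortPoints(np.array([[px]],float),K(c),np.array(c["D"],float))[0,0]
    V=np.array(c["view"]);R=V[:3,:3];return -R.T@V[:3,3],R.T@np.array([u[0],u[1],1])
def atz(c,px,z):
    o,d=ray(c,px);return (o+d*(z-o[2])/d[2])
def proj(c,P):
    V=np.array(c["view"]);r=cv2.Rodrigues(V[:3,:3])[0]
    return cv2.projectPoints(np.array(P,float).reshape(-1,3),r,V[:3,3],K(c),np.array(c["D"],float))[0][:,0]
E
python3 - <<'E'
from h import *
for n in("top","side"):
    c=cams.camera(n);cv2.imwrite(f"pics/{n}0.png",c["img"]);np.save(n+"0.npy",c,allow_pickle=True)
    V=np.array(c["view"]);print(n,c["fx"],c["D"],-V[:3,:3].T@V[:3,3],V[2,:3])
s=bot.observe();print(s,bot.grip_depth)
E
```

```text
top 401.80743850047014 [-0.07175674  0.          0.          0.          0.        ] [0.38162828 0.05075063 1.10467509] [ 0.12676293  0.01182014 -0.99186261]
side 440.6654362151159 [-0.11157934  0.          0.          0.          0.        ] [0.07868555 0.8127268  0.49814578] [ 0.45027337 -0.78222631 -0.43055301]
{'time_s': 0.1, 'joint_positions': array([-1.29799080e+00,  2.13350829e-01, -3.49655416e-02,  1.32349058e+00,
        2.33157286e-05,  1.57080928e+00]), 'qd': array([-1.55925904e-03, -6.94161693e-05,  1.83518914e-03, -6.15328938e-04,
       -1.23563899e-03, -4.56257447e-04]), 'joint_torque': array([ 1.07433112e-03, -6.87250113e+01,  4.87805593e+01,  1.20944341e-02,
       -6.19568823e-06, -7.41584415e-06]), 'tool_pos': array([ 0.13464567, -0.48122664,  0.23085594]), 'tcp_rot': array([ 9.90712313e-01,  1.35973736e-01, -5.71663602e-05, -5.02205285e-04]), 'ft_force': array([-0.36081429, -0.66629958, -0.21349992]), 'ft_torque': array([ 0.005793  , -0.03530011,  0.02235569]), 'finger_force': 0.0, 'grip_width': 0.08541379190330305} 0.0187
```

View pics/top0.png

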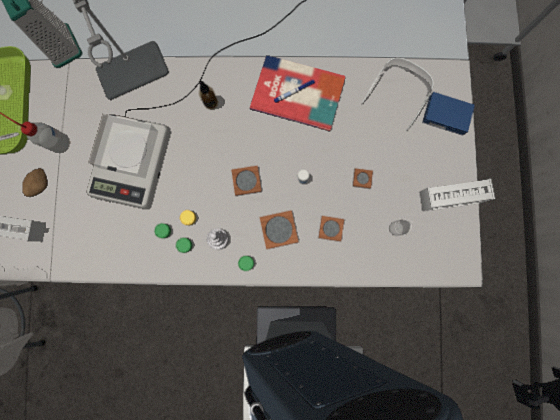

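View pics/side0.png

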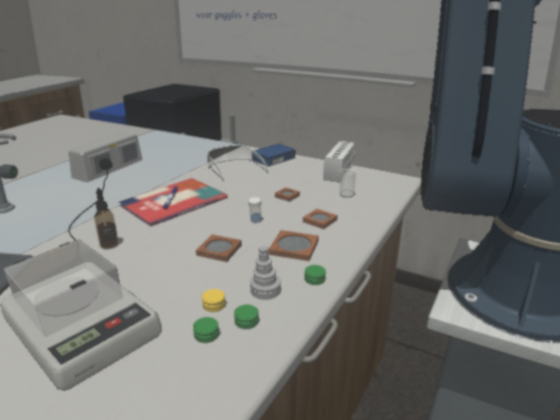

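```bash
python3 - <<'E'
from h import *
c=np.load("top0.npy",allow_pickle=True).item();s=np.load("side0.npy",allow_pickle=True).item()
hsv=cv2.cvtColor(c["img"],cv2.COLOR_BGR2HSV)
m=((hsv[...,0]<15)&(hsv[...,1]>90)).astype(np.uint8)
m[:130]=0;m[290:]=0;m[:,:215]=0
cs,_=cv2.findContours(m,cv2.RETR_EXTERNAL,cv2.CHAIN_APPROX_NONE)
for k in cs:
    if cv2.contourArea(k)<100: continue
    P=np.array([atz(c,p[0],.014)[:2] for p in k.astype(float)],np.float32)
    r=cv2.minAreaRect((P*1000).astype(np.float32));print("block",r)
for n,p in dict(pot=(304,176),beaker=(399,228),g1=(183,245),g2=(247,263),y=(188,217)).items(): print(n,atz(c,p,.02))
print("stacktop",atz(c,(217,239),.05))
a=c["img"][205:280,170:265];b=s["img"][235:310,220:315]
a=cv2.resize(a,None,fx=6,fy=6,interpolation=cv2.INTER_CUBIC);b=cv2.resize(b,None,fx=6,fy=6,interpolation=cv2.INTER_CUBIC)
cv2.imwrite("pics/crop0.png",cv2.resize(np.hstack([a,b]),(800,316)))
E
```

```text
block ((467.2105407714844, -72.00682067871094), (61.30698013305664, 60.21525192260742), 81.93643188476562)
block ((463.05206298828125, 70.22161102294922), (88.32107543945312, 88.98689270019531), 12.814754486083984)
block ((607.1720581054688, -160.37222290039062), (50.35795593261719, 50.10157012939453), 82.90278625488281)
block ((598.287841796875, 161.6590576171875), (73.6439437866211, 73.21305847167969), 9.488128662109375)
pot [0.60967464 0.00184509 0.02      ]
beaker [ 0.46835034 -0.25645281  0.02      ]
g1 [0.41718714 0.32889766 0.02      ]
g2 [0.37098394 0.15401838 0.02      ]
y [0.49359508 0.31804079 0.02      ]
stacktop [0.43301339 0.23147134 0.05      ]
```

View pics/crop0.png

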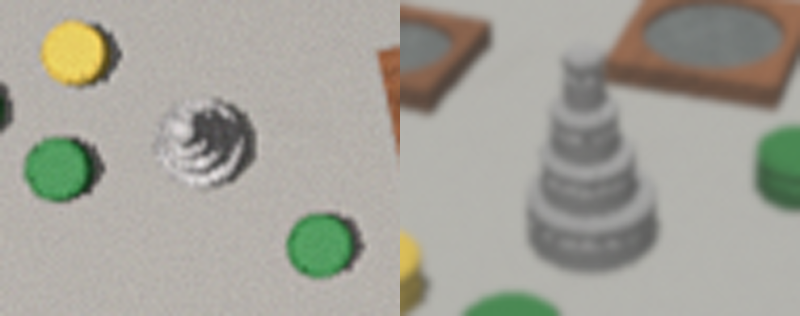

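```bash
cat >> h.py <<'E'
W={18:(.018,.026,.070),30:(.030,.022,.046),42:(.042,.022,.024),58:(.058,.024,0.)}
def circ(x,y,z,d):
    t=np.linspace(0,2*np.pi,60);return np.c_[x+d/2*np.cos(t),y+d/2*np.sin(t),0*t+z]
def overlay(c,items,box,f,fn):
    x0,y0,x1,y1=box;im=cv2.resize(c["img"][y0:y1,x0:x1],None,fx=f,fy=f,interpolation=cv2.INTER_CUBIC)
    for x,y,z,d in items:
        q=(proj(c,circ(x,y,z,d))-[x0-.5,y0-.5])*f
        cv2.polylines(im,[np.round(q).astype(np.int32)],True,(0,0,255),1)
    return im
E
python3 - <<'E'
from h import *
c=np.load("top0.npy",allow_pickle=True).item();s=np.load("side0.npy",allow_pickle=True).item()
f=400/95
# side: left/right cols at silhouettes (crop px)
sp={18:(584.5,56),30:(585,108),42:(588,157),58:(592.5,205)}
it=[]
for k,(u,v) in sp.items():
    d,h,z=W[k];p=atz(s,((u-400)/f+220-.5,v/f+235-.5),z+h);print(k,p)
    it+= [(p[0],p[1],z+h,d),(p[0],p[1],z,d)]
a=overlay(c,it,(190,215,245,265),8,"");b=overlay(s,it,(240,240,290,300),6.666,"")
b=cv2.resize(b,(333,400));cv2.imwrite("pics/ov0.png",np.hstack([a,b]))
E
```

```text
18 [0.4358116  0.24267293 0.096     ]
30 [0.43779764 0.2398707  0.068     ]
42 [0.43449221 0.24344862 0.046     ]
58 [0.4307006  0.24653923 0.024     ]
```

View pics/ov0.png

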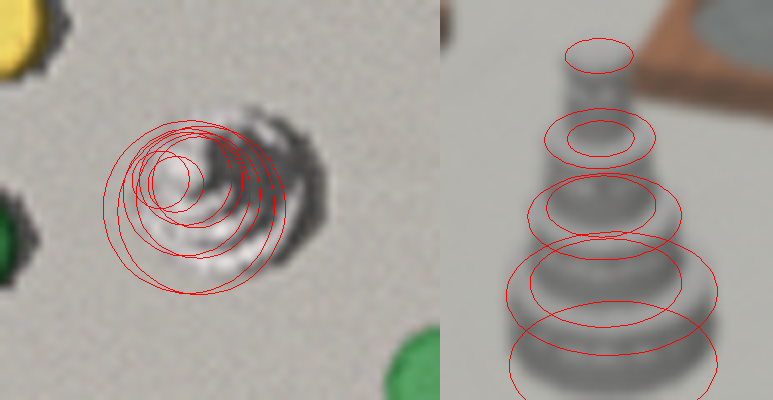

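```bash
cat >> h.py <<'E'
W[18]=(.018,.026,.068)
from scipy.optimize import minimize
def hullmask(c,cyl,box,f):
    x0,y0,x1,y1=box;m=np.zeros(((y1-y0)*f,(x1-x0)*f),np.uint8)
    for x,y,z,d,h in cyl:
        q=np.r_[proj(c,circ(x,y,z,d)),proj(c,circ(x,y,z+h,d))]
        q=(q-[x0-.5,y0-.5])*f
        cv2.fillConvexPoly(m,cv2.convexHull(np.round(q*16).astype(np.int32)),255,shift=4)
    return cv2.resize(cv2.GaussianBlur(m,(0,0),f*1.0),(x1-x0,y1-y0),interpolation=cv2.INTER_AREA)/255.
def fitstack(s,keys,p0,box,sig=.0015):
    x0,y0,x1,y1=box;g=cv2.cvtColor(s["img"],cv2.COLOR_BGR2HSV)[y0:y1,x0:x1]
    v=g[...,2].astype(float);bg=np.median(v[:, :4]);sat=g[...,1]>90
    t=np.clip((bg-v)/40,0,1);w=~cv2.dilate(sat.astype(np.uint8),np.ones((5,5))).astype(bool)
    def cost(p):
        P=p.reshape(-1,2)*1e-3;cyl=[(p0[0]+P[0,0]+(P[i,0] if i else 0),p0[1]+P[0,1]+(P[i,1] if i else 0),W[k][2],W[k][0],W[k][1]) for i,k in enumerate(keys)]
        e=(hullmask(s,cyl,box,6)-t)[w];return (e**2).sum()+ .3*((P[1:]/sig)**2).sum()
    r=minimize(cost,np.zeros(2*len(keys)),method="Powell",options=dict(maxiter=15,xtol=.05,ftol=1e-4))
    P=r.x.reshape(-1,2)*1e-3;out={k:np.array(p0)+P[0]+(P[i] if i else 0) for i,k in enumerate(keys)}
    return out,r.fun,t
E
python3 - <<'E'
from h import *
c=np.load("top0.npy",allow_pickle=True).item();s=np.load("side0.npy",allow_pickle=True).item()
o,fun,t=fitstack(s,[58,42,30,18],(.432,.238),(242,238,292,302));print(o,fun)
it=[]
for k,p in o.items(): d,h,z=W[k];it+=[(p[0],p[1],z+h,d),(p[0],p[1],z,d)]
a=overlay(c,it,(190,215,245,265),8,"");b=overlay(s,it,(242,238,292,302),6.25,"")
b=cv2.resize(b,(312,400));t=cv2.resize((t*255).astype(np.uint8),(100,128));b[-128:,-100:]=t[...,None]
cv2.imwrite("pics/ov1.png",np.hstack([a,b]))
E
```

```text
{58: array([0.43643185, 0.23858089]), 42: array([0.43673569, 0.24006282]), 30: array([0.43741593, 0.2405    ]), 18: array([0.43622279, 0.24271242])} 196.07496097394875
```

View pics/ov1.png

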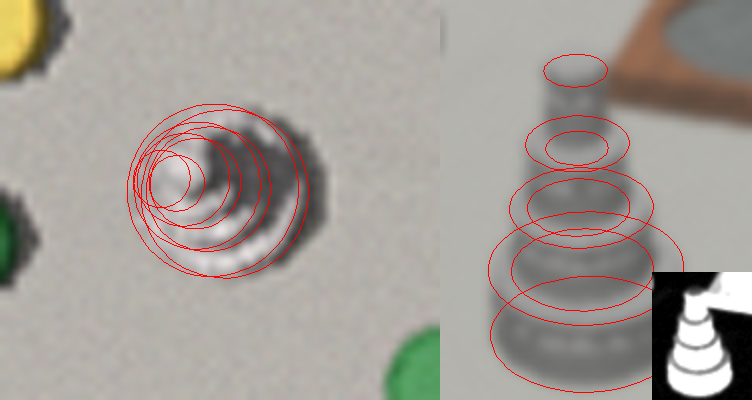

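Request:
{"api": "send_rows", "payload": {
  "commands": [
    [0.16,-0.2,0,0,60],
    [0.32,-0.41,0,0,60],
    [0.48,-0.61,0,0,60],
    [0.648,-0.82,0,0,60],
    [0.648,-0.82,0,0,60]
  ]
}}

```text
time_s: 0.72
tool_pos: [0.2361, -0.2378, 0.2314]
tcp_rot: [0.99, 0.138, 0.0, -0.0]
ft_force: [-0.1, -2.0, -0.8]
grip_width: 0.0602
finger_force: 0.0
```

Request:
{"api": "send_rows", "payload": {
  "commands": [
    [0.16,-0.2,0,0,60],
    [0.32,-0.41,0,0,60],
    [0.48,-0.61,0,0,60],
    [0.648,-0.82,0,0,60],
    [0.648,-0.82,0,0,40]
  ]
}}

```text
time_s: 1.35
tool_pos: [0.337, 0.002, 0.2313]
tcp_rot: [0.991, 0.136, 0.0, 0.0]
ft_force: [0.2, -0.8, -0.5]
grip_width: 0.0429
finger_force: 0.0
```

Request:
{"api": "send_rows", "payload": {
  "commands": [
    [0.16,-0.2,0,0,40],
    [0.32,-0.41,0,0,40],
    [0.48,-0.61,0,0,40],
    [0.6,-0.76,0,0,40],
    [0.648,-0.82,0,0,40],
    [0.648,-0.82,0,0,40]
  ]
}}

```text
time_s: 2.1
tool_pos: [0.4586, 0.1835, 0.2306]
tcp_rot: [0.984, 0.175, -0.006, -0.023]
ft_force: [-0.0, -1.0, 0.5]
grip_width: 0.04
finger_force: 0.0
```

```bash
cat >> h.py <<'E'
from scipy.spatial.transform import Rotation as Rn
def to(g):
    s=bot.observe();R=Rn.from_quat(s["tcp_rot"]).as_matrix();d=np.array(g)-s["tool_pos"]
    print("t",round(s["time_s"],2),"pos",s["tool_pos"].round(4),"w",round(s["grip_width"]*1e3,1),"F",s["ft_force"].round(1),"q",s["joint_positions"].round(2),"yaw",round(np.degrees(np.arctan2(R[1,0],R[0,0])),1),"share",(R.T@d/.25).round(3))
E
python3 - <<'E'
from h import *
to((.4365,.2415,.13))
for n in("side","top"):
    c=cams.camera(n);np.save(n+"1.npy",c,allow_pickle=True)
    p=proj(c,[bot.observe()["tool_pos"]])[0];print(n,p)
    x,y=p.astype(int);x0,y0=max(0,x-50),max(0,y-40)
    im=cv2.resize(c["img"][y0:y0+110,x0:x0+100],None,fx=4,fy=4,interpolation=cv2.INTER_CUBIC)
    cv2.circle(im,tuple(np.round((p-[x0-.5,y0-.5])*4).astype(int)),3,(0,0,255),-1)
    globals()[n]=im
cv2.imwrite("pics/tcp1.png",np.hstack([side,top]))
E
```

```text
t 2.1 pos [0.4586 0.1835 0.2306] w 40.0 F [-0.  -1.   0.5] q [ 0.35  0.2  -0.05  1.32  0.05  3.14] yaw 20.1 share [-0.002 -0.229  0.414]
side [268.70904335 163.93167691]
top [225.23689013 223.67206812]
```

View pics/tcp1.png

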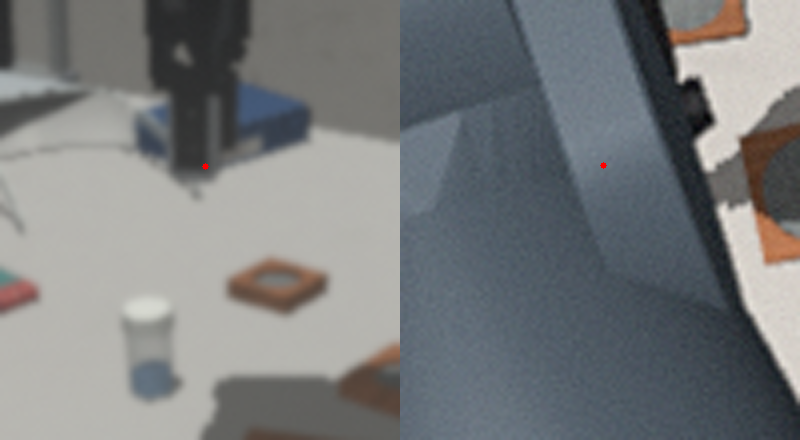

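Request:
{"api": "send_rows", "payload": {
  "commands": [
    [0,0,0,-0.35,40],
    [0,0,0,-0.7,40],
    [0,0,0,-1,40],
    [0,0,0,-1,40]
  ]
}}

```text
time_s: 2.7
tool_pos: [0.4575, 0.1828, 0.2316]
tcp_rot: [0.906, 0.423, 0.001, -0.024]
ft_force: [1.4, 0.4, 0.2]
grip_width: 0.04
finger_force: 0.0
```

Request:
{"api": "send_rows", "payload": {
  "commands": [
    [0,0,0,-0.35,40],
    [0,0,0,-0.7,40],
    [0,0,0,-1,40],
    [0,0,0,-1,40]
  ]
}}

```text
time_s: 3.2
tool_pos: [0.4576, 0.1831, 0.2315]
tcp_rot: [0.766, 0.642, 0.007, -0.023]
ft_force: [0.3, -0.1, -0.2]
grip_width: 0.0403
finger_force: 0.0
```

```bash
python3 -c "
from h import *
to((.4365,.2415,.13))"
```

```text
t 3.2 pos [0.4576 0.1831 0.2315] w 40.3 F [ 0.3 -0.1 -0.2] q [ 0.35  0.2  -0.05  1.32  0.05  2.1 ] yaw 79.9 share [ 0.198 -0.114  0.417]
```

```bash
python3 -c "
from h import *
s=bot.observe();R=Rn.from_quat(s['tcp_rot']).as_matrix();print(R.round(4)); print(np.degrees(np.arctan2(R[1,2],R[0,2])))"
```

```text
[[ 0.1759  0.9842 -0.0179]
 [ 0.9836 -0.175   0.044 ]
 [ 0.0401 -0.0253 -0.9989]]
112.1303136187518
```

Request:
{"api": "send_rows", "payload": {
  "commands": [
    [0,0,0,-0.35,40],
    [0,0,0,-0.7,40],
    [0,0,0,-1,40],
    [0,0,0,-1,40]
  ]
}}

```text
time_s: 3.7
tool_pos: [0.4577, 0.1833, 0.2314]
tcp_rot: [0.575, 0.818, 0.013, -0.02]
ft_force: [0.2, 0.3, 0.5]
grip_width: 0.0402
finger_force: 0.0
```

```bash
python3 -c "
from h import *
to((.4365,.2415,.14))
s=bot.observe();R=Rn.from_quat(s['tcp_rot']).as_matrix();print(R.round(4))"
```

```text
t 3.7 pos [0.4577 0.1833 0.2314] w 40.2 F [0.2 0.3 0.5] q [ 0.35  0.2  -0.05  1.32  0.05  1.58] yaw 109.8 share [ 0.23  -0.     0.377]
[[-0.3383  0.9409 -0.018 ]
 [ 0.9399  0.3387  0.0439]
 [ 0.0474 -0.0021 -0.9989]]
```

Request:
{"api": "send_rows", "payload": {
  "commands": [
    [0.1,0,0.1,0,40],
    [0.2,0,0.25,0,40],
    [0.23,0,0.36,0,40],
    [0.23,0,0.377,0,40],
    [0.23,0,0.377,0,40]
  ]
}}

```text
time_s: 4.32
tool_pos: [0.4367, 0.2413, 0.1406]
tcp_rot: [0.574, 0.819, 0.013, -0.02]
ft_force: [-0.2, 0.3, 0.5]
grip_width: 0.04
finger_force: 0.0
```

```bash
python3 - <<'E'
from h import *
to((.4365,.2415,.08))
c=cams.camera("side");t=bot.observe()["tool_pos"]
box=(225,190,305,300)
im=overlay(c,[(t[0],t[1],t[2],.004),(.4362,.2427,.094,.018),(.4364,.2386,0,.058)],box,5,"")
R=Rn.from_quat(bot.observe()['tcp_rot']).as_matrix()
for w in(.02,.0345):
  for sg in(-1,1):
    q=proj(c,[t+sg*w*R[:,1]])[0];cv2.circle(im,tuple(np.round((q-[box[0]-.5,box[1]-.5])*5).astype(int)),2,(0,255,0),-1)
cv2.imwrite("pics/a2.png",im)
E
```

```text
t 4.33 pos [0.4367 0.2413 0.1406] w 40.0 F [-0.2  0.3  0.5] q [ 0.47  0.24 -0.23  1.09  0.05  1.7 ] yaw 109.9 share [-0.01  -0.     0.242]
```

View pics/a2.png

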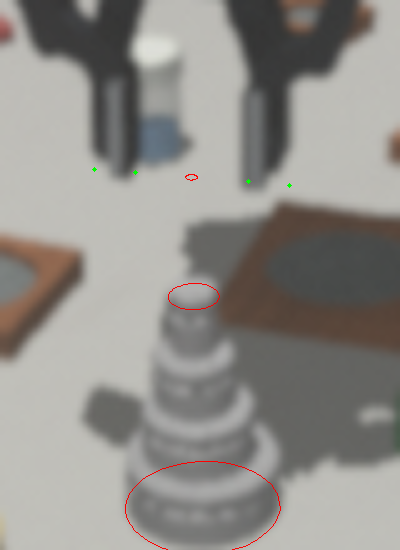

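Request:
{"api": "send_rows", "payload": {
  "commands": [
    [-0.005,0,0.1,0,40],
    [-0.01,0,0.2,0,40],
    [-0.01,0,0.252,0,40],
    [-0.01,0,0.252,0,40],
    [-0.01,0,0.252,0,30],
    [-0.01,0,0.252,0,24],
    [-0.01,0,0.252,0,15],
    [-0.01,0,0.252,0,10],
    [-0.01,0,0.252,0,10]
  ]
}}

```text
time_s: 5.5
tool_pos: [0.4365, 0.2422, 0.0778]
tcp_rot: [0.572, 0.82, 0.013, -0.02]
ft_force: [-1.0, -0.6, 8.7]
grip_width: 0.0152
finger_force: 58.4
```

```bash
python3 - <<'E'
from h import *
to((.4365,.2415,.08))
c=cams.camera("side")
box=(225,190,305,300)
cv2.imwrite("pics/a3.png",cv2.resize(c["img"][190:300,225:305],None,fx=5,fy=5,interpolation=cv2.INTER_CUBIC))
E
```

```text
t 5.5 pos [0.4365 0.2422 0.0778] w 15.2 F [-1.  -0.6  8.7] q [ 0.48  0.29 -0.34  0.94  0.05  1.7 ] yaw 110.1 share [-0.002 -0.001 -0.009]
```

View pics/a3.png

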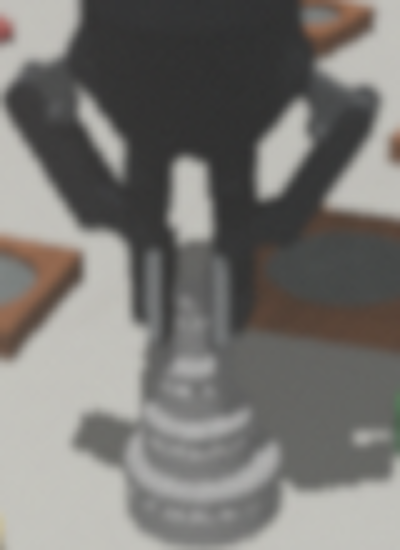

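Request:
{"api": "send_rows", "payload": {
  "commands": [
    [0.002,0,-0.04,0,10],
    [0.007,0,-0.15,0,10],
    [0.015,0,-0.32,0,10],
    [-0.1,0.01,-0.34,0,10],
    [-0.3,0.016,-0.35,0,10],
    [-0.5,0.025,-0.35,0,10],
    [-0.7,0.035,-0.355,0,10],
    [-0.856,0.047,-0.36,0,10]
  ]
}}

```text
time_s: 6.55
tool_pos: [0.5229, 0.0395, 0.1572]
tcp_rot: [0.573, 0.819, 0.013, -0.02]
ft_force: [0.2, 0.5, 0.2]
grip_width: 0.0161
finger_force: 58.7
```

Request:
{"api": "send_rows", "payload": {
  "commands": [
    [-0.2,0.01,-0.01,0,10],
    [-0.4,0.02,-0.02,0,10],
    [-0.6,0.032,-0.03,0,10],
    [-0.8,0.043,-0.035,0,10],
    [-0.871,0.047,-0.041,0,10],
    [-0.871,0.047,-0.041,0,10]
  ]
}}

```text
time_s: 7.3
tool_pos: [0.6087, -0.1604, 0.1566]
tcp_rot: [0.573, 0.819, 0.013, -0.02]
ft_force: [0.1, 0.1, -0.2]
grip_width: 0.0156
finger_force: 58.7
```

```bash
python3 - <<'E'
from h import *
to((.6072,-.1604,.045))
c=cams.camera("side");t=bot.observe()["tool_pos"]
x,y=proj(c,[t])[0].astype(int)
cv2.imwrite("pics/a4.png",cv2.resize(c["img"][y-40:y+60,x-50:x+50],None,fx=4,fy=4,interpolation=cv2.INTER_CUBIC))
E
```

```text
t 7.3 pos [ 0.6087 -0.1604  0.1566] w 15.6 F [ 0.1  0.1 -0.2] q [-0.28  0.53  0.24  1.31  0.04  0.94] yaw 110.1 share [-0.019 -0.005  0.446]
```

View pics/a4.png

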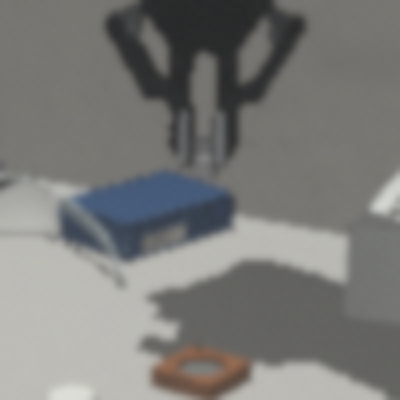

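Request:
{"api": "send_rows", "payload": {
  "commands": [
    [-0.005,-0.005,0.12,0,10],
    [-0.01,-0.005,0.26,0,10],
    [-0.02,-0.005,0.4,0,10],
    [-0.022,-0.005,0.5,0,10],
    [-0.023,-0.005,0.53,0,10],
    [-0.023,-0.005,0.538,0,10]
  ]
}}

```text
time_s: 8.1
tool_pos: [0.607, -0.1586, 0.0225]
tcp_rot: [0.572, 0.82, 0.013, -0.02]
ft_force: [0.1, -0.7, 0.1]
grip_width: 0.0154
finger_force: 58.7
```

Request:
{"api": "send_rows", "payload": {
  "commands": [
    [0,0,0.004,0,10],
    [0,0,0.008,0,10],
    [0,0,0.008,0,10]
  ]
}}

```text
time_s: 8.48
tool_pos: [0.607, -0.1591, 0.0202]
tcp_rot: [0.572, 0.82, 0.013, -0.02]
ft_force: [-0.3, 0.7, -1.1]
grip_width: 0.0152
finger_force: 58.7
```

Request:
{"api": "send_rows", "payload": {
  "commands": [
    [0,0,0.003,0,10],
    [0,0,0.006,0,10],
    [0,0,0.006,0,10]
  ]
}}

```text
time_s: 8.85
tool_pos: [0.6068, -0.159, 0.0183]
tcp_rot: [0.572, 0.82, 0.013, -0.02]
ft_force: [-0.5, -0.4, 0.2]
grip_width: 0.0153
finger_force: 58.7
```

Request:
{"api": "send_rows", "payload": {
  "commands": [
    [0,0,0.003,0,10],
    [0,0,0.003,0,10]
  ]
}}

```text
time_s: 9.1
tool_pos: [0.6069, -0.159, 0.0178]
tcp_rot: [0.572, 0.82, 0.013, -0.02]
ft_force: [-0.9, -0.0, 3.7]
grip_width: 0.0156
finger_force: 59.2
```

Request:
{"api": "send_rows", "payload": {
  "commands": [
    [0,0,0.003,0,10],
    [0,0,0.003,0,10]
  ]
}}

```text
time_s: 9.35
tool_pos: [0.6069, -0.1591, 0.0178]
tcp_rot: [0.572, 0.82, 0.013, -0.02]
ft_force: [-5.3, -0.1, 14.0]
grip_width: 0.0155
finger_force: 60.3
```

Request:
{"api": "send_rows", "payload": {
  "commands": [
    [0,0,0.003,0,10],
    [0,0,0.003,0,10]
  ]
}}

```text
time_s: 9.6
tool_pos: [0.607, -0.1591, 0.0177]
tcp_rot: [0.572, 0.82, 0.013, -0.019]
ft_force: [-8.4, 1.9, 22.8]
grip_width: 0.0153
finger_force: 61.2
```

Request:
{"api": "send_rows", "payload": {
  "commands": [
    [0,0,-0.006,0,10],
    [0,0,-0.006,0,17],
    [0,0,-0.006,0,22],
    [0,0,-0.006,0,28],
    [0,0,-0.006,0,34],
    [0,0,-0.006,0,34]
  ]
}}

```text
time_s: 10.35
tool_pos: [0.6067, -0.159, 0.0175]
tcp_rot: [0.572, 0.82, 0.013, -0.02]
ft_force: [1.5, -0.1, 0.0]
grip_width: 0.0342
finger_force: 0.0
```

Request:
{"api": "send_rows", "payload": {
  "commands": [
    [0.003,0,-0.05,0,34],
    [0.01,0,-0.2,0,40],
    [0.02,0,-0.4,0,45],
    [0.023,0,-0.56,0,45],
    [0.023,0,-0.56,0,45]
  ]
}}

```text
time_s: 10.98
tool_pos: [0.6091, -0.1603, 0.162]
tcp_rot: [0.572, 0.82, 0.014, -0.017]
ft_force: [-0.3, -0.7, -0.8]
grip_width: 0.0452
finger_force: 0.0
```

```bash
python3 - <<'E'
from h import *
to((.523,.04,.157));to((.4372,.2405,.157))
c=cams.camera("side");np.save("side5.npy",c,allow_pickle=True)
x,y=proj(c,[(.6072,-.1604,.02)])[0].astype(int)
a=overlay(c,[(.6072,-.1604,.008,.034)],(x-20,y-30,x+30,y+20),8,"")
o,fun,t=fitstack(c,[58,42,30],(.436,.24),(242,250,292,302));print(o,fun)
it=[]
for k,p in o.items(): d,h,z=W[k];it+=[(p[0],p[1],z+h,d)]
b=overlay(c,it,(242,252,292,302),8,"")
cv2.imwrite("pics/a5.png",np.hstack([a,b]))
E
```

```text
t 10.97 pos [ 0.6091 -0.1603  0.162 ] w 45.2 F [-0.3 -0.7 -0.8] q [-0.28  0.53  0.24  1.31  0.04  0.94] yaw 110.2 share [ 0.869 -0.047  0.058]
t 10.97 pos [ 0.6091 -0.1603  0.162 ] w 45.2 F [-0.3 -0.7 -0.8] q [-0.28  0.53  0.24  1.31  0.04  0.94] yaw 110.2 share [ 1.739 -0.093  0.096]
{58: array([0.43595591, 0.23915723]), 42: array([0.43590265, 0.24084517]), 30: array([0.43444024, 0.2454576 ])} 102.36035214304985
```

View pics/a5.png

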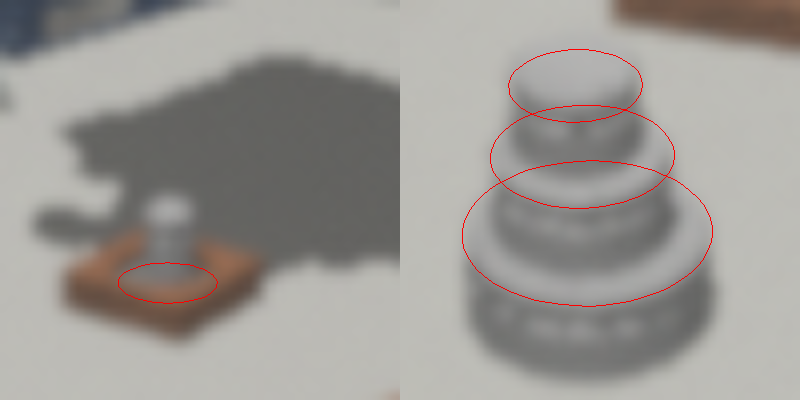

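Request:
{"api": "send_rows", "payload": {
  "commands": [
    [0.2,-0.01,0.015,0,48],
    [0.4,-0.022,0.03,0,48],
    [0.6,-0.032,0.04,0,48],
    [0.8,-0.043,0.048,0,48],
    [0.872,-0.047,0.05,0,48]
  ]
}}

```text
time_s: 11.65
tool_pos: [0.5195, 0.0432, 0.1551]
tcp_rot: [0.572, 0.82, 0.013, -0.021]
ft_force: [0.6, -0.6, 0.9]
grip_width: 0.0479
finger_force: 0.0
```

Request:
{"api": "send_rows", "payload": {
  "commands": [
    [0.2,-0.01,0.01,0,48],
    [0.4,-0.022,0.02,0,48],
    [0.6,-0.032,0.03,0,48],
    [0.8,-0.043,0.046,0,48],
    [0.872,-0.047,0.046,0,48],
    [0.872,-0.047,0.046,0,48]
  ]
}}

```text
time_s: 12.4
tool_pos: [0.4346, 0.2424, 0.1542]
tcp_rot: [0.572, 0.82, 0.013, -0.02]
ft_force: [1.0, 0.1, -0.1]
grip_width: 0.048
finger_force: 0.0
```

```bash
python3 - <<'E'
from h import *
to((.4363,.2415,.056))
E
```

```text
t 12.4 pos [0.4346 0.2424 0.1542] w 48.0 F [ 1.   0.1 -0.1] q [ 0.48  0.23 -0.21  1.13  0.05  1.7 ] yaw 110.2 share [-0.024  0.006  0.392]
```

Request:
{"api": "send_rows", "payload": {
  "commands": [
    [-0.01,0.003,0.12,0,48],
    [-0.02,0.006,0.26,0,48],
    [-0.024,0.006,0.36,0,48],
    [-0.024,0.006,0.39,0,48],
    [-0.024,0.006,0.39,0,42],
    [-0.024,0.006,0.39,0,37],
    [-0.024,0.006,0.39,0,32],
    [-0.024,0.006,0.39,0,26],
    [-0.024,0.006,0.39,0,20],
    [-0.024,0.006,0.39,0,20]
  ]
}}

```text
time_s: 13.65
tool_pos: [0.4371, 0.2415, 0.0579]
tcp_rot: [0.572, 0.82, 0.014, -0.02]
ft_force: [-2.1, -1.8, 12.0]
grip_width: 0.0273
finger_force: 58.3
```

```bash
python3 - <<'E'
from h import *
t=bot.observe()["tool_pos"];to(t+[0,0,.08]);to((.4672,-.072,t[2]+.08))
E
```

```text
t 13.65 pos [0.4371 0.2415 0.0579] w 27.3 F [-2.1 -1.8 12. ] q [ 0.47  0.31 -0.36  0.89  0.05  1.69] yaw 110.2 share [ 0.015 -0.    -0.32 ]
t 13.65 pos [0.4371 0.2415 0.0579] w 27.3 F [-2.1 -1.8 12. ] q [ 0.47  0.31 -0.36  0.89  0.05  1.69] yaw 110.2 share [-1.202 -0.319 -0.377]
```

Request:
{"api": "send_rows", "payload": {
  "commands": [
    [0.002,0,-0.04,0,20],
    [0.007,0,-0.15,0,20],
    [0.01,0,-0.3,0,20],
    [-0.05,-0.01,-0.33,0,20],
    [-0.25,-0.06,-0.335,0,20],
    [-0.45,-0.115,-0.34,0,20],
    [-0.65,-0.17,-0.35,0,20],
    [-0.85,-0.22,-0.36,0,20]
  ]
}}

```text
time_s: 14.65
tool_pos: [0.4591, 0.017, 0.1364]
tcp_rot: [0.572, 0.82, 0.013, -0.02]
ft_force: [1.4, 0.9, -0.0]
grip_width: 0.0273
finger_force: 59.3
```

```bash
python3 - <<'E'
from h import *
to((.4672,-.072,.12))
E
```

```text
t 14.65 pos [0.4591 0.017  0.1364] w 27.3 F [ 1.4  0.9 -0. ] q [ 0.01  0.19 -0.31  1.09  0.04  1.23] yaw 110.1 share [-0.348 -0.092  0.049]
```

Request:
{"api": "send_rows", "payload": {
  "commands": [
    [-0.15,-0.04,0,0,20],
    [-0.3,-0.08,0.02,0,20],
    [-0.348,-0.092,0.05,0,20],
    [-0.352,-0.092,0.15,0,20],
    [-0.358,-0.092,0.26,0,20],
    [-0.363,-0.092,0.37,0,20],
    [-0.366,-0.092,0.42,0,20],
    [-0.366,-0.092,0.433,0,20],
    [-0.366,-0.092,0.433,0,20]
  ]
}}

```text
time_s: 15.78
tool_pos: [0.4679, -0.0698, 0.0248]
tcp_rot: [0.572, 0.82, 0.013, -0.02]
ft_force: [-0.3, -1.3, -1.6]
grip_width: 0.0272
finger_force: 59.3
```

Request:
{"api": "send_rows", "payload": {
  "commands": [
    [0,0,0.004,0,20],
    [0,0,0.008,0,20],
    [0,0,0.008,0,20]
  ]
}}

```text
time_s: 16.15
tool_pos: [0.4676, -0.0698, 0.0224]
tcp_rot: [0.572, 0.82, 0.013, -0.02]
ft_force: [-0.0, 0.9, -0.6]
grip_width: 0.0269
finger_force: 59.3
```

Request:
{"api": "send_rows", "payload": {
  "commands": [
    [0,0,0.003,0,20],
    [0,0,0.003,0,20]
  ]
}}

```text
time_s: 16.4
tool_pos: [0.4675, -0.0698, 0.0215]
tcp_rot: [0.572, 0.82, 0.013, -0.02]
ft_force: [-0.9, -0.3, -0.8]
grip_width: 0.0272
finger_force: 59.3
```

Request:
{"api": "send_rows", "payload": {
  "commands": [
    [0,0,0.003,0,20],
    [0,0,0.003,0,20]
  ]
}}

```text
time_s: 16.65
tool_pos: [0.4674, -0.0697, 0.0207]
tcp_rot: [0.572, 0.82, 0.013, -0.02]
ft_force: [-1.0, -0.6, -0.8]
grip_width: 0.0272
finger_force: 59.3
```

Request:
{"api": "send_rows", "payload": {
  "commands": [
    [0,0,0.003,0,20],
    [0,0,0.003,0,20]
  ]
}}

```text
time_s: 16.9
tool_pos: [0.4675, -0.0697, 0.02]
tcp_rot: [0.572, 0.82, 0.013, -0.02]
ft_force: [-0.8, 0.1, -0.5]
grip_width: 0.0274
finger_force: 59.6
```

Request:
{"api": "send_rows", "payload": {
  "commands": [
    [0,0,0.002,0,20],
    [0,0,0.002,0,20]
  ]
}}

```text
time_s: 17.15
tool_pos: [0.4676, -0.0697, 0.0199]
tcp_rot: [0.572, 0.82, 0.013, -0.02]
ft_force: [-3.5, 0.6, 10.4]
grip_width: 0.0271
finger_force: 60.5
```

Request:
{"api": "send_rows", "payload": {
  "commands": [
    [0,0,-0.002,0,20],
    [0,0,-0.002,0,28],
    [0,0,-0.002,0,33],
    [0,0,-0.002,0,38],
    [0,0,-0.002,0,44],
    [0,0,-0.002,0,46]
  ]
}}

```text
time_s: 17.9
tool_pos: [0.4675, -0.0697, 0.02]
tcp_rot: [0.572, 0.82, 0.013, -0.02]
ft_force: [0.1, 0.8, 0.4]
grip_width: 0.0461
finger_force: 0.0
```

Request:
{"api": "send_rows", "payload": {
  "commands": [
    [0.003,0,-0.05,0,46],
    [0.01,0,-0.2,0,50],
    [0.02,0,-0.38,0,60],
    [0.022,0,-0.46,0,60],
    [0.022,0,-0.46,0,60]
  ]
}}

```text
time_s: 18.52
tool_pos: [0.4688, -0.0698, 0.1372]
tcp_rot: [0.572, 0.82, 0.014, -0.018]
ft_force: [-0.4, -0.9, 0.1]
grip_width: 0.0596
finger_force: 0.0
```

```bash
python3 - <<'E'
from h import *
to((.4363,.2405,.12))
c=cams.camera("side");np.save("side6.npy",c,allow_pickle=True)
x,y=proj(c,[(.4672,-.072,.02)])[0].astype(int)
a=overlay(c,[],(x-30,y-30,x+20,y+20),8,"")
o,fun,t=fitstack(c,[58,42],(.436,.24),(242,250,292,302));print(o,fun)
it=[]
for k,p in o.items(): d,h,z=W[k];it+=[(p[0],p[1],z+h,d)]
b=overlay(c,it,(242,252,292,302),8,"")
cv2.imwrite("pics/a6.png",np.hstack([a,b]))
E
```

```text
t 18.52 pos [ 0.4688 -0.0698  0.1372] w 59.6 F [-0.4 -0.9  0.1] q [-0.17  0.22 -0.27  1.1   0.04  1.04] yaw 110.2 share [1.205 0.306 0.124]
{58: array([0.43580818, 0.239052  ]), 42: array([0.43275534, 0.24562914])} 119.81899764779192
```

View pics/a6.png

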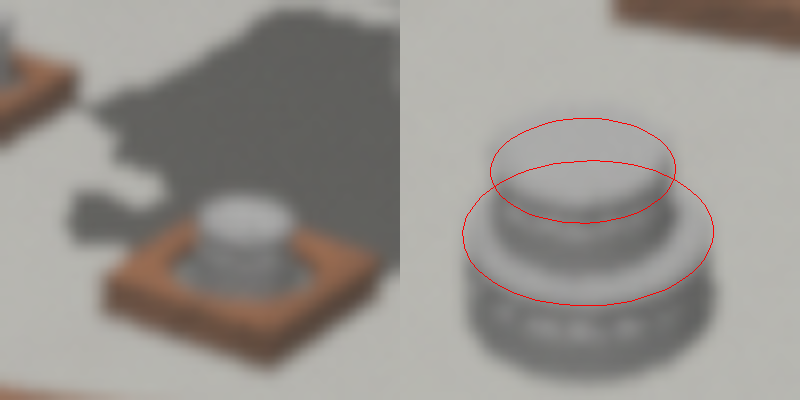

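Request:
{"api": "send_rows", "payload": {
  "commands": [
    [0.2,0.05,0.01,0,64],
    [0.4,0.1,0.02,0,64],
    [0.6,0.15,0.03,0,64],
    [0.8,0.2,0.04,0,64],
    [1,0.25,0.05,0,64]
  ]
}}

```text
time_s: 19.2
tool_pos: [0.4391, 0.1883, 0.1335]
tcp_rot: [0.572, 0.82, 0.012, -0.02]
ft_force: [0.0, -0.0, -0.4]
grip_width: 0.0637
finger_force: 0.0
```

```bash
python3 - <<'E'
from h import *
to((.4358,.241,.12));to((.4358,.241,.034))
E
```

```text
t 19.2 pos [0.4391 0.1883 0.1335] w 63.7 F [ 0.  -0.  -0.4] q [ 0.37  0.21 -0.29  1.07  0.05  1.59] yaw 110.1 share [0.2   0.06  0.064]
t 19.2 pos [0.4391 0.1883 0.1335] w 63.7 F [ 0.  -0.  -0.4] q [ 0.37  0.21 -0.29  1.07  0.05  1.59] yaw 110.1 share [0.183 0.061 0.407]
```

Request:
{"api": "send_rows", "payload": {
  "commands": [
    [0.15,0.05,0.03,0,64],
    [0.2,0.06,0.064,0,64],
    [0.195,0.06,0.16,0,64],
    [0.189,0.06,0.28,0,64],
    [0.183,0.06,0.38,0,64],
    [0.183,0.06,0.404,0,64],
    [0.183,0.06,0.404,0,56],
    [0.183,0.06,0.404,0,50],
    [0.183,0.06,0.404,0,45],
    [0.183,0.06,0.404,0,40],
    [0.183,0.06,0.404,0,32],
    [0.183,0.06,0.404,0,32]
  ]
}}

```text
time_s: 20.7
tool_pos: [0.4372, 0.2397, 0.0368]
tcp_rot: [0.572, 0.82, 0.014, -0.02]
ft_force: [-3.8, -2.4, 15.0]
grip_width: 0.039
finger_force: 58.5
```

```bash
python3 - <<'E'
from h import *
t=bot.observe()["tool_pos"];to(t+[0,0,.09]);to((.5983,.1617,t[2]+.09))
E
```

```text
t 20.7 pos [0.4372 0.2397 0.0368] w 39.0 F [-3.8 -2.4 15. ] q [ 0.47  0.33 -0.4   0.84  0.05  1.69] yaw 110.1 share [ 0.017 -0.    -0.36 ]
t 20.7 pos [0.4372 0.2397 0.0368] w 39.0 F [-3.8 -2.4 15. ] q [ 0.47  0.33 -0.4   0.84  0.05  1.69] yaw 110.1 share [-0.497  0.498 -0.384]
```

Request:
{"api": "send_rows", "payload": {
  "commands": [
    [0.002,0,-0.04,0,32],
    [0.007,0,-0.15,0,32],
    [0.01,0,-0.28,0,32],
    [-0.05,0.07,-0.35,0,32],
    [-0.2,0.21,-0.37,0,32],
    [-0.35,0.35,-0.38,0,32],
    [-0.46,0.46,-0.384,0,32],
    [-0.497,0.498,-0.384,0,32],
    [-0.497,0.498,-0.384,0,32]
  ]
}}

```text
time_s: 21.82
tool_pos: [0.598, 0.1614, 0.1253]
tcp_rot: [0.573, 0.819, 0.013, -0.02]
ft_force: [0.2, 0.5, -2.8]
grip_width: 0.0391
finger_force: 61.2
```

```bash
python3 - <<'E'
from h import *
to((.5983,.1617,.025))
E
```

```text
t 21.82 pos [0.598  0.1614 0.1253] w 39.1 F [ 0.2  0.5 -2.8] q [0.24 0.5  0.11 1.19 0.05 1.46] yaw 110.1 share [-0.018  0.003  0.401]
```

Request:
{"api": "send_rows", "payload": {
  "commands": [
    [-0.004,0,0.1,0,32],
    [-0.01,0.002,0.22,0,32],
    [-0.016,0.003,0.34,0,32],
    [-0.018,0.003,0.39,0,32],
    [-0.018,0.003,0.402,0,32],
    [-0.018,0.003,0.402,0,32]
  ]
}}

```text
time_s: 22.58
tool_pos: [0.5988, 0.1624, 0.0259]
tcp_rot: [0.572, 0.82, 0.013, -0.02]
ft_force: [0.2, 0.2, -3.4]
grip_width: 0.0389
finger_force: 61.2
```

Request:
{"api": "send_rows", "payload": {
  "commands": [
    [0,0,0.004,0,32],
    [0,0,0.008,0,32],
    [0,0,0.008,0,32]
  ]
}}

```text
time_s: 22.95
tool_pos: [0.5985, 0.1621, 0.023]
tcp_rot: [0.572, 0.82, 0.013, -0.02]
ft_force: [-0.8, -1.2, -2.9]
grip_width: 0.0391
finger_force: 61.2
```

Request:
{"api": "send_rows", "payload": {
  "commands": [
    [0,0,0.003,0,32],
    [0,0,0.003,0,32]
  ]
}}

```text
time_s: 23.2
tool_pos: [0.5983, 0.1622, 0.022]
tcp_rot: [0.572, 0.82, 0.013, -0.02]
ft_force: [-0.0, -0.3, -3.0]
grip_width: 0.039
finger_force: 61.2
```

Request:
{"api": "send_rows", "payload": {
  "commands": [
    [0,0,0.003,0,32],
    [0,0,0.003,0,32]
  ]
}}

```text
time_s: 23.45
tool_pos: [0.5983, 0.1622, 0.0213]
tcp_rot: [0.572, 0.82, 0.013, -0.02]
ft_force: [0.0, 0.4, -2.2]
grip_width: 0.0391
finger_force: 61.2
```

Request:
{"api": "send_rows", "payload": {
  "commands": [
    [0,0,0.002,0,32],
    [0,0,0.002,0,32]
  ]
}}

```text
time_s: 23.7
tool_pos: [0.5984, 0.1622, 0.021]
tcp_rot: [0.572, 0.82, 0.013, -0.02]
ft_force: [-1.6, -0.4, 0.3]
grip_width: 0.0388
finger_force: 61.7
```

Request:
{"api": "send_rows", "payload": {
  "commands": [
    [0,0,0.002,0,32],
    [0,0,0.002,0,32]
  ]
}}

```text
time_s: 23.95
tool_pos: [0.5984, 0.1622, 0.0209]
tcp_rot: [0.572, 0.82, 0.013, -0.02]
ft_force: [-4.2, -1.4, 6.6]
grip_width: 0.0391
finger_force: 62.5
```

Request:
{"api": "send_rows", "payload": {
  "commands": [
    [0,0,-0.001,0,32],
    [0,0,-0.001,0,40],
    [0,0,-0.001,0,45],
    [0,0,-0.001,0,50],
    [0,0,-0.001,0,56],
    [0,0,-0.001,0,60],
    [0,0,-0.001,0,60]
  ]
}}

```text
time_s: 24.82
tool_pos: [0.5984, 0.1622, 0.0206]
tcp_rot: [0.572, 0.82, 0.013, -0.02]
ft_force: [0.4, 0.7, 0.1]
grip_width: 0.0599
finger_force: 0.0
```

Request:
{"api": "send_rows", "payload": {
  "commands": [
    [0.003,0,-0.05,0,62],
    [0.01,0,-0.2,0,70],
    [0.02,0,-0.38,0,80],
    [0.02,0,-0.42,0,80],
    [0.02,0,-0.42,0,80]
  ]
}}

```text
time_s: 25.45
tool_pos: [0.599, 0.1624, 0.1266]
tcp_rot: [0.572, 0.82, 0.013, -0.02]
ft_force: [-0.9, -0.0, -0.7]
grip_width: 0.0803
finger_force: 0.0
```

```bash
python3 - <<'E'
from h import *
to((.4363,.239,.12))
c=cams.camera("side")
x,y=proj(c,[(.5983,.1617,.02)])[0].astype(int)
a=overlay(c,[],(x-30,y-25,x+20,y+25),8,"")
o,fun,t=fitstack(c,[58],(.436,.24),(242,250,292,302));print(o,fun)
it=[]
for k,p in o.items(): d,h,z=W[k];it+=[(p[0],p[1],z+h,d),(p[0],p[1],z,d)]
b=overlay(c,it,(242,252,292,302),8,"")
cv2.imwrite("pics/a7.png",np.hstack([a,b]))
E
```

```text
t 25.45 pos [0.599  0.1624 0.1266] w 80.3 F [-0.9 -0.  -0.7] q [0.24 0.5  0.11 1.19 0.05 1.46] yaw 110.1 share [ 0.51  -0.505  0.051]
{58: array([0.43543012, 0.2394298 ])} 139.4390371491734
```

View pics/a7.png

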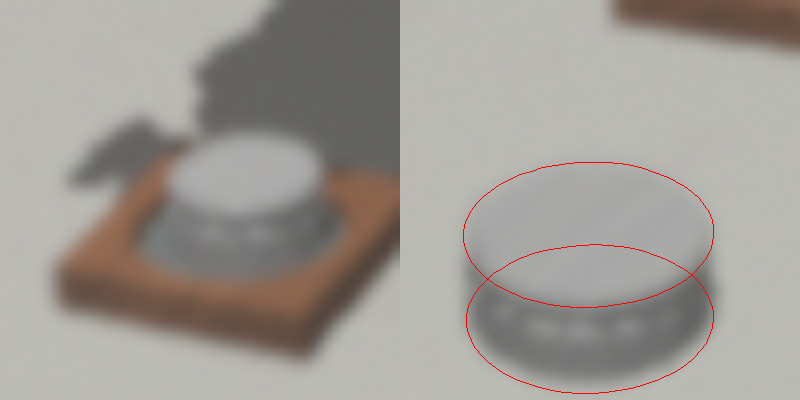

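Request:
{"api": "send_rows", "payload": {
  "commands": [
    [0.15,-0.15,0.01,0,81],
    [0.3,-0.3,0.03,0,81],
    [0.45,-0.45,0.045,0,81],
    [0.51,-0.505,0.05,0,81],
    [0.51,-0.505,0.05,0,81]
  ]
}}

```text
time_s: 26.12
tool_pos: [0.435, 0.2392, 0.119]
tcp_rot: [0.572, 0.82, 0.012, -0.02]
ft_force: [1.5, -0.8, 0.0]
grip_width: 0.0808
finger_force: 0.0
```

```bash
python3 - <<'E'
from h import *
to((.436,.239,.0105))
E
```

```text
t 26.12 pos [0.435  0.2392 0.119 ] w 80.8 F [ 1.5 -0.8  0. ] q [ 0.47  0.25 -0.27  1.04  0.05  1.69] yaw 110.2 share [-0.023  0.005  0.433]
```

Request:
{"api": "send_rows", "payload": {
  "commands": [
    [-0.007,0.002,0.12,0,81],
    [-0.015,0.004,0.24,0,81],
    [-0.02,0.005,0.34,0,81],
    [-0.023,0.005,0.41,0,81],
    [-0.023,0.005,0.431,0,81],
    [-0.023,0.005,0.431,0,74],
    [-0.023,0.005,0.431,0,68],
    [-0.023,0.005,0.431,0,62],
    [-0.023,0.005,0.431,0,57],
    [-0.023,0.005,0.431,0,48],
    [-0.023,0.005,0.431,0,48]
  ]
}}

```text
time_s: 27.5
tool_pos: [0.4375, 0.2388, 0.0127]
tcp_rot: [0.572, 0.82, 0.013, -0.02]
ft_force: [-5.1, -4.2, 17.3]
grip_width: 0.0552
finger_force: 59.4
```

```bash
python3 - <<'E'
from h import *
t=bot.observe()["tool_pos"];to(t+[0,0,.09]);to((.4631,.0702,t[2]+.09))
E
```

```text
t 27.5 pos [0.4375 0.2388 0.0127] w 55.2 F [-5.1 -4.2 17.3] q [ 0.47  0.36 -0.43  0.78  0.05  1.69] yaw 110.2 share [ 0.017 -0.    -0.36 ]
t 27.5 pos [0.4375 0.2388 0.0127] w 55.2 F [-5.1 -4.2 17.3] q [ 0.47  0.36 -0.43  0.78  0.05  1.69] yaw 110.2 share [-0.651 -0.137 -0.391]
```

Contact is expected at TCP z ≈ 0.0207. I'll lift and carry it over.

Request:
{"api": "send_rows", "payload": {
  "commands": [
    [0.002,0,-0.04,0,48],
    [0.007,0,-0.13,0,48],
    [0.01,0,-0.25,0,48],
    [-0.03,-0.01,-0.34,0,48],
    [-0.17,-0.035,-0.365,0,48],
    [-0.34,-0.07,-0.38,0,48],
    [-0.51,-0.11,-0.39,0,48],
    [-0.63,-0.13,-0.391,0,48],
    [-0.651,-0.137,-0.391,0,48],
    [-0.651,-0.137,-0.391,0,48]
  ]
}}

```text
time_s: 28.75
tool_pos: [0.4626, 0.0701, 0.1017]
tcp_rot: [0.573, 0.82, 0.013, -0.02]
ft_force: [-0.2, 0.9, -4.2]
grip_width: 0.0554
finger_force: 64.9
```

```bash
python3 - <<'E'
from h import *
to((.4631,.0702,.025))
E
```

```text
t 28.75 pos [0.4626 0.0701 0.1017] w 55.4 F [-0.2  0.9 -4.2] q [ 0.12  0.23 -0.36  1.    0.05  1.34] yaw 110.1 share [-0.015  0.003  0.307]
```

Request:
{"api": "send_rows", "payload": {
  "commands": [
    [-0.004,0,0.08,0,48],
    [-0.01,0.002,0.18,0,48],
    [-0.014,0.003,0.26,0,48],
    [-0.015,0.003,0.3,0,48],
    [-0.015,0.003,0.307,0,48],
    [-0.015,0.003,0.307,0,48]
  ]
}}

```text
time_s: 29.5
tool_pos: [0.4637, 0.0704, 0.0253]
tcp_rot: [0.572, 0.82, 0.013, -0.02]
ft_force: [1.1, 0.5, -3.8]
grip_width: 0.0549
finger_force: 64.8
```

Request:
{"api": "send_rows", "payload": {
  "commands": [
    [0,0,0.004,0,48],
    [0,0,0.008,0,48],
    [0,0,0.008,0,48]
  ]
}}

```text
time_s: 29.88
tool_pos: [0.4633, 0.0702, 0.0228]
tcp_rot: [0.572, 0.82, 0.013, -0.02]
ft_force: [-0.1, -0.4, -4.8]
grip_width: 0.055
finger_force: 64.8
```

Request:
{"api": "send_rows", "payload": {
  "commands": [
    [0,0,0.003,0,48],
    [0,0,0.003,0,48]
  ]
}}

```text
time_s: 30.12
tool_pos: [0.4632, 0.0702, 0.0219]
tcp_rot: [0.572, 0.82, 0.013, -0.02]
ft_force: [0.4, -0.8, -4.7]
grip_width: 0.0552
finger_force: 64.8
```

Request:
{"api": "send_rows", "payload": {
  "commands": [
    [0,0,0.003,0,48],
    [0,0,0.003,0,48]
  ]
}}

```text
time_s: 30.38
tool_pos: [0.4632, 0.0703, 0.0212]
tcp_rot: [0.572, 0.82, 0.013, -0.02]
ft_force: [0.6, 0.3, -4.8]
grip_width: 0.0548
finger_force: 64.8
```

Request:
{"api": "send_rows", "payload": {
  "commands": [
    [0,0,0.002,0,48],
    [0,0,0.002,0,48]
  ]
}}

```text
time_s: 30.62
tool_pos: [0.4633, 0.0703, 0.021]
tcp_rot: [0.572, 0.82, 0.013, -0.02]
ft_force: [-2.9, -0.6, 2.1]
grip_width: 0.055
finger_force: 65.6
```

Request:
{"api": "send_rows", "payload": {
  "commands": [
    [0,0,0.002,0,48],
    [0,0,0.002,0,48]
  ]
}}

```text
time_s: 30.88
tool_pos: [0.4633, 0.0703, 0.0208]
tcp_rot: [0.572, 0.82, 0.013, -0.02]
ft_force: [-5.7, -1.4, 14.2]
grip_width: 0.0546
finger_force: 66.9
```

Request:
{"api": "send_rows", "payload": {
  "commands": [
    [0,0,-0.002,0,48],
    [0,0,-0.002,0,57],
    [0,0,-0.002,0,62],
    [0,0,-0.002,0,68],
    [0,0,-0.002,0,74],
    [0,0,-0.002,0,80],
    [0,0,-0.002,0,80]
  ]
}}

```text
time_s: 31.75
tool_pos: [0.4633, 0.0703, 0.0208]
tcp_rot: [0.572, 0.82, 0.013, -0.02]
ft_force: [-0.9, -0.4, 0.3]
grip_width: 0.0798
finger_force: 0.0
```

Request:
{"api": "send_rows", "payload": {
  "commands": [
    [0.003,0,-0.05,0,80],
    [0.01,0,-0.2,0,80],
    [0.025,0,-0.4,0,80],
    [0.035,0,-0.6,0,80],
    [0.035,0,-0.6,0,80]
  ]
}}

```text
time_s: 32.38
tool_pos: [0.465, 0.0722, 0.1753]
tcp_rot: [0.572, 0.82, 0.015, -0.018]
ft_force: [0.0, -0.3, -0.2]
grip_width: 0.0797
finger_force: 0.0
```

```bash
python3 - <<'E'
from h import *
to((.4363,.239,.12))
c=cams.camera("side")
cv2.imwrite("pics/a8.png",cv2.resize(c["img"][170:350,160:380],None,fx=3.3,fy=3.3,interpolation=cv2.INTER_CUBIC))
E
```

```text
t 32.38 pos [0.465  0.0722 0.1753] w 79.7 F [ 0.  -0.3 -0.2] q [ 0.12  0.18 -0.22  1.18  0.05  1.34] yaw 110.2 share [0.655 0.121 0.252]
```

View pics/a8.png

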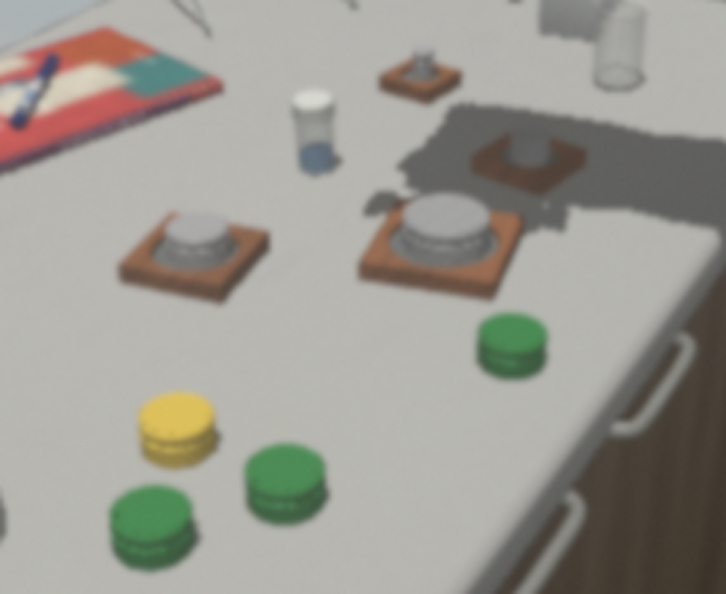

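All four weights sit upright in their own wells: 58 at (445,225), 42 at (197,235), 30 at (528,150) and 18 at (423,65). The pot, the beaker and the look-alikes have not moved, so I'm handing the job in.

```bash
python3 -c "
from h import *
print(bot.finish_job())"
```

```text
the job is handed in; nothing more can be done
None
```

I put all four check weights into their own wells, taking them off from the top. The final picture shows them upright with the beaker, pot and look-alikes undisturbed, and I handed the job in at about 32 s (no verdict was returned).

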